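Fit the suspension spring on the rover's damper rod

ROBOT

A 6-joint arm with a two-finger parallel gripper is mounted at the origin on the work surface. World frame = base frame: x ahead of the robot, y to its left, z up, the work surface at z = 0. Lengths are in m, angles in degrees, forces in N, time in s.
With the tool pointing down it reaches from about 0.325 to 0.85 m from the base axis. Payload 15.5 kg.
Tool frame: the origin (TCP) lies midway between the tips of the shut fingers; the grasp point (between the pads) lies 19 mm behind it; z points along the fingers, y is the line along which they close (so a half turn about z gives the same grasp; the last joint's range is limited). The gripper opens to 91 mm and grips with 3 to 60 N. Pads are 32 mm wide; open, the fingers measure 118 mm over their backs; the gripper's body (76 mm by 178 mm) begins 60 mm behind the grasp point.
Start: joints at [60.075, 28.281, 77.091, -0, 74.628, -5.472], TCP at [0.259, 0.569, 0.187] pointing down, gripper open.
Joint ranges: [-166.48, 166.48], [-47.26, 123.95], [12.59, 153.08], [-70.14, 250.14], [6.76, 159.57], [-176.63, 176.63]. Speed limits (degrees/s): [108.29, 108.29, 147.25, 172.46, 172.46, 172.46].

INTERFACE

Orientations are given as a 3x3 rotation matrix whose columns are the frame's x, y, z axes.
In Python, from bench import ctrl gives the robot as it stands. The module is installed in compiled form; this text tells all that it offers. Calls block until the motion is done:
- ctrl.goto(position, orientation): joint-space move of the TCP to a pose.
- ctrl.move_l(position, vel=0.15, ori=None, contact_N=None): straight line of the TCP; ori=None keeps the orientation; vel is the mean speed in m/s. With contact_N (N) it stops when the force on the tool has changed by that much, and returns True; else False.
- ctrl.movej(angles): joint-space move.
- ctrl.command_gripper(opening): opening from 0.0 (shut) to 1.0 (fully open); the grip force is fixed at half the most; returns when the fingers have stopped.
- ctrl.sleep(seconds).
- ctrl.ik(position, orientation): joint angles nearest the present ones, or None.
- ctrl.read_camera(name): name is "scene" or "top"; returns the picture (384x512x3 uint8, blue, green, red); there is no depth.
- ctrl.camera_params(name): a dict with "fx", "fy", "cx", "cy" (pixels), "pose" (4x4, takes a point from camera to world coordinates). Camera axes: x right, y up, looking along -z (the intrinsics and any distortion apply to the point x, -y, -z); pixel columns grow to the right and rows downward; lengths in m; the calibration is good to about 2 mm. A picture is of the moment at which its call begins. camera_params takes no time and is no camera call.
A pose or a line that the arm cannot do raises ctrl.MotionError and nothing moves.
- ctrl.sign_off(): hands the job in; it is judged then, once.
Readings, each from a call of its own:
- ctrl.current_t(): time.
- ctrl.current_q(): joint angles.
- ctrl.current_dq(): joint speeds.
- ctrl.current_effort(): joint torques, N m.
- ctrl.current_tool_pos(): TCP position.
- ctrl.current_eef_rot(): TCP orientation.
- ctrl.current_contact_force(): force on the tool from outside, world axes, zero at the start.
- ctrl.current_wrist_torque(): the same for the moment, N m.
- ctrl.current_grip_width(): opening from 0.0 (shut) to 1.0 (fully open).
- ctrl.current_grasp_force(): force on a finger pad.
Only numpy, scipy, OpenCV 4.12 (cv2) and the standard library are available. Lean on these libraries where they do the work, as an engineer would, in place of code of your own. Each camera call takes 0.05 s, during which the arm holds its last target. There are 200 camera calls.

TASK

Fit the big coil spring, the same way up as it stands, over the damper rod of the rover's suspension arm and work it down past both slotted collars until it sits fully home on the round seat, then let go. Where the inner wire tail snags on a collar, keep the pressure light and twist the spring until the tail finds the slot; do not force it: the springy rod must never be driven more than about a centimetre into the damper. Leave the other things on the bench as they are.

Things in the scene. Friction and masses are not known exactly. Their poses are not given: they have to be found in the camera images.
- spring: Big steel coil spring standing on the bench: 40 mm outside, 32 mm inside, 80 mm high, 80 to 170 g, stiff enough to count as rigid. Origin: centre of its underside, z up its axis. The wire's upper end sticks out along the spring's +x to 32 mm from the axis, 78 mm up, directly over the inner tail. Grip across its y, clear of that end, 50 to 65 mm up. The small spring is not used.
- inner_tail (a point): The spring wire's lower end, 4 mm square, bent straight inward along the spring's +x from the coil to 8.5 mm from the axis, at 0 to 4 mm above the underside. This point: 10.5 mm from the axis, 2 mm up. Only this tail snags on the collars; the coils clear them by about 2 mm all round.
- strut: Suspension arm fixed to the bench: aluminium channel 50 mm wide, 20 mm high, from 50 mm behind to 180 mm ahead of the origin along +x, with an upright 90 mm wheel at x 150, y 28 to 52 mm. Origin: bench level, under the axis of the upright damper rod, z up. The 10 mm steel rod carries two steel collars, 26 mm diameter, 8 mm thick, that do not turn.
- seat (a point): Centre of the round seat, 48 mm diameter, 30 mm above the strut's origin. The spring is home when its underside rests flat on it, rod through its middle.
- rod_tip (a point): Tapered tip of the damper rod, on its axis, 125 mm above the strut's origin when not pressed; it sinks with the rod.
- upper_slot (a point): Top edge of the upper collar (heights 86 to 94 mm) in the middle of its slot, 12 mm from the rod axis along the strut's +x. The slot is open from top to bottom and in to the rod; the tail passes with about 0.1 rad to spare either way.
- lower_collar_top (a point): On the rod axis at the top face of the lower collar (heights 52 to 60 mm above the strut's origin). Its slot, as wide as the upper one, stands anywhere from 0.3 to 1.5 rad counter-clockwise (seen from above) of the upper slot: different each time, not measured, to be found by feel. Between and below the collars the spring turns freely.
- rod (a joint): How far the rod, with both collars, is pushed down into the damper, in m: 0 at rest, stop at 0.016. It is springy: starts to move at about 2 N, takes about 0.8 N more per mm, and comes back up when let go or when the tail drops into a slot. Keep it under 0.011.
- small_spring: Bystander: plain small coil spring, 27 mm wide, 45 mm high, standing. Origin: centre of its underside.
- wheel: Bystander: loose rubber wheel lying flat, 104 mm diameter, 33 mm high. Origin: centre of its underside.
- bolt_jar: Bystander: clear jar, 48 mm diameter, 60 mm high. Origin: centre of its underside.
- gear: Bystander: white plastic gear lying flat, 54 mm diameter, 10 mm high. Origin: centre of its underside.
- screwdriver: Bystander: screwdriver lying near the front right. Origin: underside, near its middle.
- wrench: Bystander: wrench lying at the left. Origin: underside, near its middle.
- slat: Bystander: wooden slat, 280 x 30 x 18 mm, lying at the right. Origin: centre of its underside.

How it is judged:
By the outcome, as a careful person would: the job done as asked, in the order asked, and still so for the second after the job is handed in, with the robot touching nothing.
It also fails if it takes over 56 s, if anything falls off the work surface, if the arm or the gripper's body presses on something with over 40 N, if the wrist force passes 120 N, or if a joint passes its speed limit or range.

## Working session

There is one attempt and no reset: what is moved stays moved. The work goes in short steps, each a Python script; the robot and the scene stay as the last script left them, time stands still between calls to the robot, and variables do not carry over. Pictures are saved under pics/ and viewed, at most 10 in all, crops included, and the job is handed in when it is done.

```bash
mkdir -p pics; python3 - <<'E'
from bench import ctrl
import cv2,numpy as np
for n in("scene","top"):
    cv2.imwrite(f"pics/{n}0.png",cv2.resize(ctrl.read_camera(n),(800,600),interpolation=cv2.INTER_CUBIC) if 0 else ctrl.read_camera(n))
    p=ctrl.camera_params(n);print({k:(np.round(v,4).tolist()) for k,v in p.items() if not isinstance(v,str)})
E
```

```text
{'fx': 373.4621, 'fy': 373.4621, 'cx': 260.2935, 'cy': 187.3286, 'pose': [[-0.3516, -0.5627, 0.7482, 1.2765], [0.936, -0.1957, 0.2926, 0.2557], [-0.0182, 0.8032, 0.5955, 0.6615], [0.0, 0.0, 0.0, 1.0]]}
{'fx': 444.2614, 'fy': 444.2614, 'cx': 261.3644, 'cy': 190.302, 'pose': [[-0.0242, 0.9914, -0.129, 0.3795], [-0.9997, -0.0244, -0.0003, -0.0441], [-0.0034, 0.1289, 0.9916, 1.5024], [0.0, 0.0, 0.0, 1.0]]}
```

View pics/scene0.png

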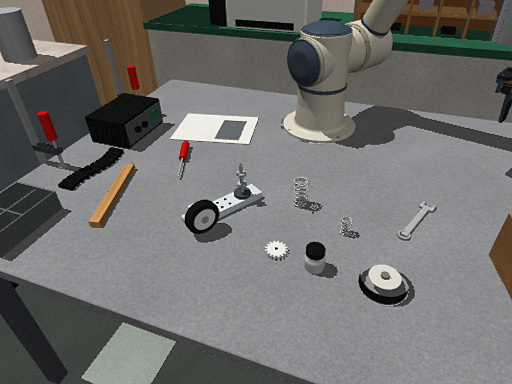

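View pics/top0.png

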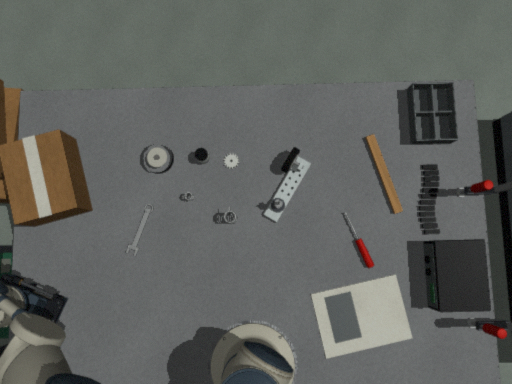

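The scene view shows the spring at about (301,192), the rod at (241,180) and the wheel at (202,217). In the top view the spring is at about (228,216), the seat at (278,204) and the wheel at (291,159). Next I'll zoom in on these.

```bash
python3 - <<'E'
import cv2,numpy as np
T=cv2.imread("pics/top0.png");S=cv2.imread("pics/scene0.png")
def c(I,u,v,w,h,k):return cv2.resize(I[v:v+h,u:u+w],None,fx=k,fy=k,interpolation=cv2.INTER_CUBIC)
a=np.hstack([c(T,208,198,40,30,10),c(T,258,188,40,30,10)])
b=np.hstack([c(S,281,173,50,37,8)[:300],c(S,220,160,50,37,8)[:300]])
cv2.imwrite("pics/z1.png",np.vstack([a,b])[:600])
E
```

```text
(no output)
```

View pics/z1.png

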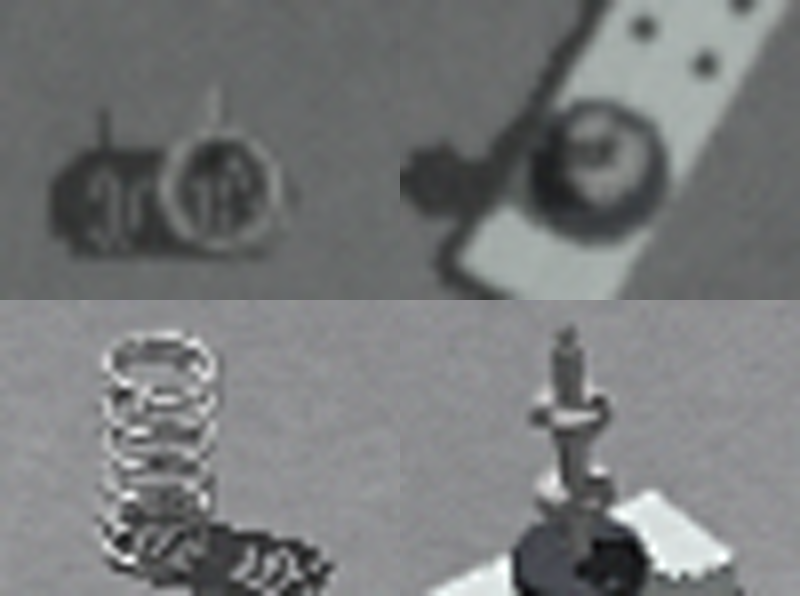

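The top-view crop shows the spring ring centred at about (229.5,216.2), with its wire end pointing up to (229.1,206.3). The seat disc is at about (277.8,205.2). In the scene view the rod tip is at about (241,163). I'll measure these with masks.

```bash
cat > h.py <<'E'
import cv2,numpy as np
from bench import ctrl
def cam(n):
    p=ctrl.camera_params(n);P=np.array(p["pose"]);return p,P
def ray(n,uv):
    p,P=cam(n);d=P[:3,:3]@np.array([(uv[0]-p["cx"])/p["fx"],-(uv[1]-p["cy"])/p["fy"],-1.]);return P[:3,3],d
def onz(n,uv,z):
    o,d=ray(n,uv);return o+d*(z-o[2])/d[2]
def proj(n,X):
    p,P=cam(n);c=P[:3,:3].T@(np.array(X)-P[:3,3]);return np.array([p["cx"]-p["fx"]*c[0]/c[2],p["cy"]+p["fy"]*c[1]/c[2]])
def two(uvt,uvs):
    A=[];b=[]
    for n,uv in(("top",uvt),("scene",uvs)):
        o,d=ray(n,uv);d/=np.linalg.norm(d);M=np.eye(3)-np.outer(d,d);A.append(M);b.append(M@o)
    X=np.linalg.lstsq(np.vstack(A),np.hstack(b),rcond=None)[0];return X
E
python3 - <<'E'
from h import *
from scipy.optimize import least_squares
T=cv2.imread("pics/top0.png");g=cv2.cvtColor(T,cv2.COLOR_BGR2GRAY).astype(float)
np.set_printoptions(precision=4,suppress=True)
# channel
m=np.zeros(g.shape,np.uint8);m[145:230,255:320]=(g[145:230,255:320]>150)
cs,_=cv2.findContours(m,0,cv2.CHAIN_APPROX_NONE);c=max(cs,key=cv2.contourArea)
r=cv2.minAreaRect(c);bx=cv2.boxPoints(r);W=np.array([onz("top",b,.02) for b in bx]);print("chan",r,W)
# fit the long side lines: extract direction
for i in range(4):print(np.linalg.norm(W[i]-W[i-1]),np.degrees(np.arctan2(*(W[i]-W[i-1])[1::-1])))
# seat disc dark
m=np.zeros(g.shape,np.uint8);m[195:216,268:288]=(g[195:216,268:288]<115)
print("bg",np.median(g[230:250,200:260]))
sub=g[196:216,268:290].astype(int);print(sub)
print(g[203:226,220:240].astype(int))
S=cv2.cvtColor(cv2.imread("pics/scene0.png"),cv2.COLOR_BGR2GRAY);print(S[160:180,232:252])
print(S[173:190,290:312])
E
```

```text
chan ((292.0696716308594, 180.382080078125), (14.048754692077637, 47.85968780517578), 30.5792236328125) [[ 0.5472 -0.0849  0.02  ]
 [ 0.686  -0.1716  0.02  ]
 [ 0.6603 -0.2117  0.02  ]
 [ 0.5221 -0.1248  0.02  ]]
0.04707477228446407 57.80287086098219
0.16361035100439314 -31.965221400608087
0.04764057542452522 -122.63057582219938
0.1632486391668972 147.8371889352516
bg 105.0
[[106 105 103  93  61  71 119 166 167 168 170 169 168 174 174 171 172 174
  172 169 164 170]
 [107 104  97  66  64  94 143 152 151 152 152 156 161 174 172 173 173 173
  171 176 172 172]
 [109 101  87  66  73 108 135  95  90  94 100 106 135 157 164 169 174 170
  174 172 173 169]
 [104  92  65  61  74  79  80  77  98 108 108  86  81 105 134 159 170 173
  169 172 172 163]
 [ 94  63  56  57  64  60  67  99 124 133 122  98  89  80  91 121 167 171
  173 175 170 145]
 [ 63  59  59  64  56  42  63 110 119 120 103 103 118 108  97 100 154 168
  174 173 158 111]
 [ 57  54  61  63  55  40  54  74  80  84  71  91 123 127 105  82 126 166
  171 163 134 107]
 [ 54  60  66  45  38  38  57  72  75  81  69 105 134 129 109  75 101 16
[... 5676 characters left out ...]
5 149 145 146 139 135 219 189
  129 142 145 143]
 [146 145 142 148 155 139 226 189 156 170 147 142 135 142 149 150 149 132
  122 142 136 140]
 [143 142 145 140 119  87  49 101 176 194  96 111 114 115 171 187 134 142
  120 142 145 145]
 [146 146 140 154 178  75  92 118 170 134 199 204 198 148 112 131 101 192
  118 142 140 141]
 [144 141 134 126 193 125 147 138 172  84 100  98 101  99 122 158 197 159
  128 142 140 136]
 [144 142 143 140 181 152 144 110 112 122 154 138 141 156 149 138 166 126
  142 143 138 137]
 [141 149 148 140 132 180 158 116 126 125 116 104 102 140 171 158 117 182
  143 142 143 142]
 [137 145 139 123 167  68 124 207 226 172  91  98  95  96  86  73 136 180
  139 143 145 142]]
```

```bash
python3 - <<'E'
from h import *
np.set_printoptions(precision=4,suppress=True)
print("spring top",onz("top",(229.6,216.5),.078),"scene",onz("scene",(300.7,180.2),.078))
a=onz("top",(228.7,207.8),.078)-onz("top",(229.6,216.5),.078);print("yaw",np.degrees(np.arctan2(a[1],a[0])))
g=cv2.cvtColor(cv2.imread("pics/top0.png"),cv2.COLOR_BGR2GRAY)
print("tip scene",onz("scene",(240.5,162.7),.125))
print("uppercollar scene",onz("scene",(240.6,172.7),.094))
print("collar top",onz("top",(278.6,203.2),.094))
print("seat top",onz("top",(277.3,204.8),.030))
for X in ([.5757,-.1305,.125],[.5757,-.1305,.094],[.5757,-.1305,.03]):print(proj("top",X),proj("scene",X))
for o in [(.455,.055)]:print(ctrl.ik([*o,.1],np.array([[1,0,0],[0,-1,0],[0,0,-1.]])))
E
```

```text
spring top [0.4825 0.0603 0.078 ] scene [0.4777 0.0602 0.078 ]
yaw 5.038997420953347
tip scene [ 0.517  -0.0961  0.125 ]
uppercollar scene [ 0.5189 -0.0967  0.094 ]
collar top [ 0.5199 -0.0975  0.094 ]
seat top [ 0.5211 -0.0955  0.03  ]
[288.9583 184.2305] [219.176  172.0947]
[288.395  185.6106] [220.1709 181.9174]
[287.306  188.2793] [222.1102 201.0644]
[ -0.5796  22.0831 105.9642  -0.      51.9528  89.4204]
```

The two views agree on both positions: spring at about (0.480, 0.060) with yaw about 5°, rod at about (0.519, -0.0965) with strut yaw about -32°. The channel's -50 mm corner misled the `minAreaRect` fit because the seat splits the mask, so I'm ignoring that estimate. Now I'll grasp the spring.

```bash
cat >> h.py <<'E'
def R(yaw): # tool down, tool x at world yaw (deg)
    c,s=np.cos(np.radians(yaw)),np.sin(np.radians(yaw));return np.array([[c,s,0],[s,-c,0],[0,0,-1.]])
def st(tag=""):
    print(tag,"t%.2f"%ctrl.current_t(),"p",np.round(ctrl.current_tool_pos(),4),"F",np.round(ctrl.current_contact_force(),2),"M",np.round(ctrl.current_wrist_torque(),3),"g%.3f %.1f"%(ctrl.current_grip_width(),ctrl.current_grasp_force()),"q6 %.1f"%ctrl.current_q()[5])
E
python3 - <<'E'
from h import *
for y in(5,185):print(y,[np.round(ctrl.ik(p,R(y+d))[5],0) for p,d in(((.48,.06,.04),0),((.519,-.0965,.1),-37),((.519,-.0965,.1),55))])
S=(.480,.0603)
y=5 if abs(ctrl.ik((*S,.12),R(5))[5]-ctrl.current_q()[5])<abs(ctrl.ik((*S,.12),R(185))[5]-ctrl.current_q()[5]) else 185
print("use",y)
ctrl.goto((*S,.11),R(y));st("above")
ctrl.move_l((*S,.039),vel=.1,contact_N=6);st("down")
ctrl.command_gripper(0.0);st("grip")
ctrl.move_l((*S,.18),vel=.15);st("up")
cv2.imwrite("pics/s1.png",ctrl.read_camera("scene"))
I=cv2.imread("pics/s1.png");cv2.imwrite("pics/s1c.png",cv2.resize(I[90:240,190:390],None,fx=4,fy=4,interpolation=cv2.INTER_CUBIC))
E
```

```text
5 [np.float64(85.0), np.float64(105.0), np.float64(13.0)]
185 [np.float64(-95.0), np.float64(-75.0), np.float64(-167.0)]
use 185
above t2.12 p [0.4802 0.0608 0.1101] F [-0.68 -0.78  0.09] M [0.063 0.058 0.006] g0.998 0.0 q6 -94.9
down t2.98 p [0.4803 0.0604 0.0394] F [-0.21 -0.42 -0.42] M [0.036 0.012 0.003] g0.999 0.0 q6 -94.9
grip t3.82 p [0.48   0.0603 0.039 ] F [0.49 0.73 1.03] M [0.156 0.036 0.044] g0.434 30.0 q6 -94.9
up t4.91 p [0.4795 0.0603 0.1792] F [ 0.03  0.26 -1.48] M [0.008 0.027 0.021] g0.434 30.0 q6 -94.9
```

View pics/s1c.png

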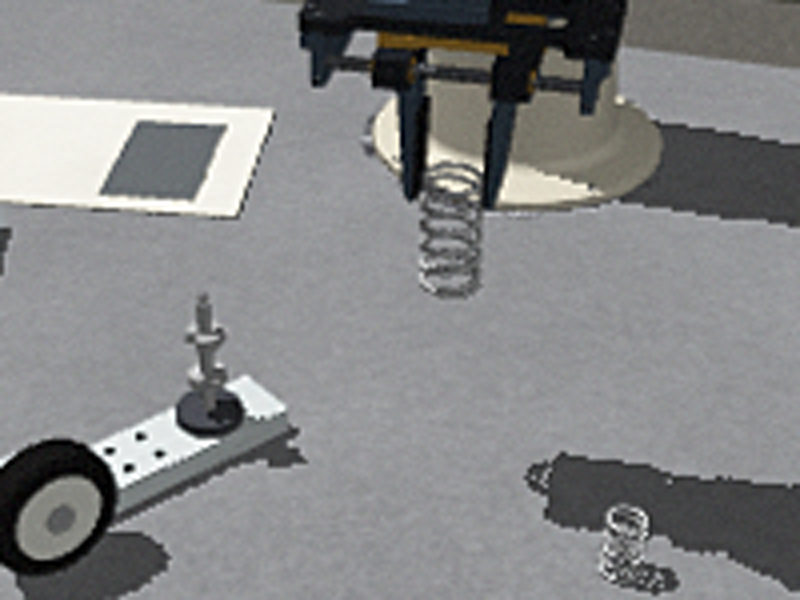

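The spring is held upright between the fingers, with its bottom at crop (450,290) and the rod at (205,330). Next I'll carry it over the rod and check alignment.

```bash
python3 - <<'E'
from h import *
X=(.519,-.0965)
ctrl.goto((*X,.185),R(148));ctrl.move_l((*X,.172),vel=.05);ctrl.sleep(.2);st("over")
for n in("scene","top"):cv2.imwrite(f"pics/{n}2.png",ctrl.read_camera(n))
I=cv2.imread("pics/scene2.png");J=cv2.imread("pics/top2.png")
a=cv2.resize(I[130:205,215:265],None,fx=8,fy=8,interpolation=cv2.INTER_CUBIC);b=cv2.resize(J[167:242,253:303],None,fx=8,fy=8,interpolation=cv2.INTER_CUBIC)
cv2.imwrite("pics/z2.png",np.hstack([a,b]))
E
```

```text
over t6.26 p [ 0.5191 -0.0964  0.1722] F [ 0.72 -0.62 -0.96] M [-0.063  0.004  0.008] g0.436 30.0 q6 -75.0
```

View pics/z2.png

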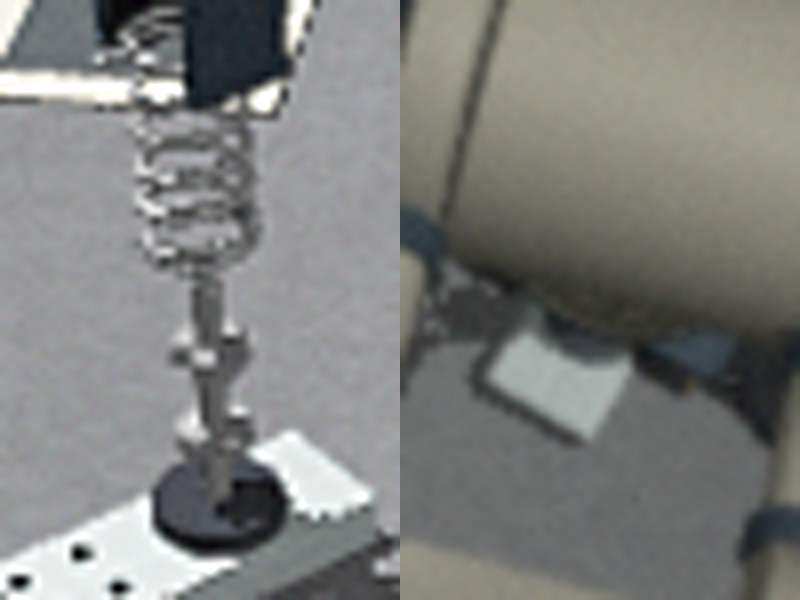

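In the scene crop the spring's axis (bottom at about (203,245), slope matching) lines up with the rod axis (tip at about (205,275)). In the top view both are hidden by the arm. Now I'll lower it under a force guard.

```bash
python3 - <<'E'
from h import *
X=(.519,-.0965)
for z in(.155,.137,.125,.118):
    c=ctrl.move_l((*X,z),vel=.03,contact_N=2.0);ctrl.sleep(.15);st((z,c))
    if c:break
E
```

```text
(0.155, False) t7.22 p [ 0.5191 -0.0965  0.1552] F [-0.48 -0.22 -1.75] M [-0.07   0.048 -0.004] g0.434 30.0 q6 -75.0
(0.137, False) t8.12 p [ 0.5191 -0.0965  0.1371] F [-0.32 -0.13 -0.74] M [-0.017 -0.001 -0.033] g0.433 30.0 q6 -75.0
(0.125, False) t8.82 p [ 0.5191 -0.0965  0.1251] F [-0.74 -1.12 -1.  ] M [ 0.019  0.052 -0.059] g0.434 30.0 q6 -75.0
(0.118, False) t9.36 p [ 0.5191 -0.0965  0.1181] F [ 0.47 -0.34 -1.77] M [-0.005  0.012 -0.009] g0.435 30.0 q6 -75.0
```

The spring passed the upper collar with no snag. Now I'll twist between the collars, then feel for the lower slot.

```bash
cat >> h.py <<'E'
def F(n=5):
    a=[]
    for _ in range(n):
        ctrl.sleep(.02);a.append(np.r_[ctrl.current_contact_force(),ctrl.current_wrist_torque()[2]])
    return np.mean(a,0)
X=(.519,-.0965)
E
python3 - <<'E'
from h import *
ctrl.move_l((*X,.105),vel=.04,contact_N=3);y=148+.26*57.3
ctrl.goto((*X,.105),R(y));b=F(8);print("base",b.round(2))
c=ctrl.move_l((*X,.0965),vel=.02,contact_N=4.0);f=F();st(c);print(f.round(2))
z=ctrl.current_tool_pos()[2]
if f[2]-b[2]>1.5:
    tw=.26
    for i in range(19):
        tw+=.07;ctrl.goto((*X,z),R(148+tw*57.3));f2=F(4);print("%.2f"%tw,f2.round(2),"t%.2f"%ctrl.current_t())
        if f2[2]-b[2]<.45*(f[2]-b[2]):break
E
```

```text
base [ 0.12 -0.09 -1.38 -0.01]
False t10.99 p [ 0.5191 -0.0965  0.0966] F [-0.94  0.32  2.01] M [-0.014  0.022  0.02 ] g0.437 30.0 q6 -89.9
[-0.44  0.2   2.04 -0.01]
0.33 [-0.86 -1.32  1.77 -0.04] t11.31
0.40 [-0.23 -1.66  2.2  -0.02] t11.62
0.47 [ 0.07 -1.27  1.83  0.01] t11.94
0.54 [-0.24 -1.43  1.85 -0.04] t12.26
0.61 [ 0.2  -0.67  1.89 -0.01] t12.57
0.68 [-0.14 -0.35  1.58  0.  ] t12.89
0.75 [-0.1   0.93 -0.88  0.02] t13.21
```

The force dropped at 0.75 rad, so the near edge of the slot lies between 0.68 and 0.75 and its centre is at about 0.81. I'll centre on that and continue down.

```bash
python3 - <<'E'
from h import *
z=ctrl.current_tool_pos()[2]
ctrl.goto((*X,.0965),R(148+.80*57.3));b=F(8);print("b",b.round(2))
for z in(.090,.082,.074,.066):
    c=ctrl.move_l((*X,z),vel=.025,contact_N=3.0);f=F(4);print(z,c,f.round(2),np.round(ctrl.current_tool_pos(),4),"t%.2f"%ctrl.current_t())
    if c or f[2]-b[2]>2:break
E
```

```text
b [-0.05  0.12 -1.48  0.01]
0.09 False [ 0.16  0.42 -1.76 -0.  ] [ 0.5189 -0.0965  0.0899] t14.07
0.082 False [-0.    0.37 -1.64  0.01] [ 0.519  -0.0965  0.082 ] t14.60
0.074 False [-0.16  0.2  -1.23 -0.02] [ 0.519  -0.0965  0.074 ] t15.13
0.066 True [-0.49  1.94  5.23 -0.02] [ 0.5192 -0.0964  0.0686] t15.49
```

Contact came at TCP 0.0686, against an expected seat height of about 0.069. I'll release, retreat and check.

```bash
python3 - <<'E'
from h import *
p=ctrl.current_tool_pos()
ctrl.command_gripper(1.0);st("open")
ctrl.move_l((p[0],p[1],.2),vel=.12,contact_N=5);st("up")
ctrl.goto((.40,.25,.25),R(185))
I=ctrl.read_camera("scene");J=ctrl.read_camera("top")
a=cv2.resize(I[140:215,215:265],None,fx=8,fy=8,interpolation=cv2.INTER_CUBIC);b=cv2.resize(J[167:242,253:303],None,fx=8,fy=8,interpolation=cv2.INTER_CUBIC)
cv2.imwrite("pics/z3.png",np.hstack([a,b]));cv2.imwrite("pics/s3.png",I)
print(proj("scene",(*X,.03)),proj("scene",(*X,.11)))
E
```

```text
open t16.39 p [ 0.519  -0.0965  0.0685] F [-0.4   0.34 -0.2 ] M [ 0.072  0.027 -0.002] g1.000 0.0 q6 -120.9
up t17.63 p [ 0.5188 -0.0962  0.1993] F [ 0.23 -0.35  0.08] M [ 0.114 -0.002  0.009] g0.997 0.0 q6 -120.8
[241.77796474 191.62066635] [240.34821123 167.78630827]
```

View pics/z3.png

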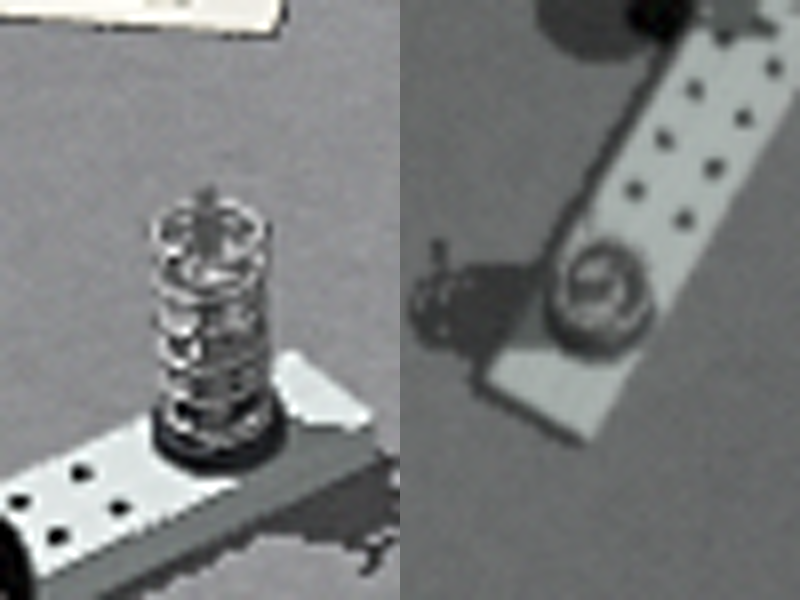

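The spring sits upright and flush on the round seat in the scene crop, its bottom at about (218,440). The rod tip shows through the top at (207,190), about 15 mm above the spring, as it should, and the top crop shows it concentric.

```bash
python3 -c "
from bench import ctrl
print(ctrl.current_t(),ctrl.sign_off())"
```

```text
the job is handed in; nothing more can be done
19.1167 None
```

The big spring is fully home on the seat, past both collars. It was pressed with under about 7 N throughout, released, and the job was handed in at 19 s.

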